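# Load the spice turntable and hold its spring lock open

## Task

Stand the orange-capped spice tube in the orange pocket and the green-capped one in the green pocket of the turntable, setting each down upright without dropping it. Only then pull the yellow spring-return lock knob out until its white index line lies in the red band, and keep holding it there so that I can turn the turntable: the program finishes with the gripper still holding the knob. Leave everything else on the worktop where it is.

Things in the scene. Friction and masses are not known exactly. Their poses are not given: they have to be found in the camera images.
- orange_tube: spice tube with an orange cap, upright at the start: filled body 34 mm in diameter and 60 mm tall, cap 36 mm in diameter from 60 to 85 mm height; 50 to 100 g. Origin at the centre of its underside, z up along the tube. Starts on the worktop on the robot's right.
- green_tube: spice tube with a green cap, upright at the start: filled body 34 mm in diameter and 60 mm tall, cap 36 mm in diameter from 60 to 85 mm height; 50 to 100 g. Origin at the centre of its underside, z up along the tube. Starts on the worktop on the robot's right.
- orange_pocket (a point): orange square pocket on the turntable tray: point at the centre of its inner floor, 33 mm above the worktop. Inside 56 x 56 mm, walls 3 mm thick, rim 25 mm above this floor; sides parallel to this frame's x and y. Empty at the start.
- green_pocket (a point): green square pocket on the turntable tray: point at the centre of its inner floor, 33 mm above the worktop. Inside 56 x 56 mm, walls 3 mm thick, rim 25 mm above this floor; sides parallel to this frame's x and y. Empty at the start.
- tray: round white turntable tray, 260 mm in diameter, at any angle; it does not turn in this task. Origin at the centre of its underside, 22 mm above the worktop. Carries four square pockets (orange, green, blue, yellow, a quarter turn apart, centres 78 mm from the middle, rims 58 mm above the worktop) and a white centre stud (24 mm in diameter, top 70 mm above the worktop).
- foot: fixed grey foot of the turntable, 22 mm tall: a disc 200 mm in diameter, origin at its centre on the worktop, with a lock track 60 mm wide running out along this frame's -y to 250 mm from the origin. The lock knob moves along the track, outwards being this frame's -y.
- lock (a joint): travel of the spring lock along the track in m: 0 fully home, grows as the knob is pulled out (towards -y of foot), end stop at 0.045. The index line is centred on the red band at 0.030. The spring pulls it home with about 4.5 N at 0, 9 N at 0.030 and 11 N at the stop, and returns it as soon as it is let go.
- lock_knob (a point): top centre of the yellow lock knob, 64 mm above the worktop: an upright round post 18 mm in diameter, 36 mm tall, on a black carriage (30 mm across the track, 24 mm along it, 5 mm thick) with a white index line across the track through the knob's centre. It starts 185 mm from the foot's origin, 55 mm clear of the tray's edge. Axes parallel to foot.
- mark (a point): middle of the red band painted across the lock track, 12 mm wide along the pull, 22 mm above the worktop. Its centre is 30 mm further out than the knob's at home.
- blue_tube: spice tube with a blue cap, upright at the start: filled body 34 mm in diameter and 60 mm tall, cap 36 mm in diameter from 60 to 85 mm height; 50 to 100 g. Origin at the centre of its underside, z up along the tube. Already stands in the blue pocket, its underside 33 mm above the worktop; leave it.
- flask: orange insulated flask with black flip-top lid, 72 mm in diameter, about 215 mm tall, standing on the left; origin at the centre of its underside. Bystander.
- fork: stainless steel fork, about 200 mm long, 5 mm thick, lying on the right; origin near its middle, tines to its +x. Bystander.
- snack_box: clear closed snack box with biscuits, 114 x 164 x 63 mm, at the back; origin at the centre of its underside. Bystander.
- saucer: grey ceramic saucer, 144 mm in diameter, 17 mm tall, at the back; origin at the centre of its underside. Bystander.
- spoon: small bamboo spoon, 140 mm long, lying beside the saucer along its own x. Bystander.
Things that resemble listed ones, but are neither listed nor needed, are in the scene too. Of the things that look like the orange_tube, take the one that is farthest to the robot's right at the start. Of the things that look like the green_tube, the smaller one is meant.

How it is judged:
On the way:
1. both tubes stand released, upright, in the pockets of their own colour, the lock still home (horizontal distance between orange_tube and orange_pocket below 0.02 m and z of orange_tube in the frame of orange_pocket between -0.005 and 0.006 m and angle between each of orange_tube, green_tube's own z axis and vertical below 0.12 rad and linear speed of each of orange_tube, green_tube below 0.03 m/s and contact force between the fingers and orange_tube below 0.1 N and horizontal distance between green_tube and green_pocket below 0.02 m and z of green_tube in the frame of green_pocket between -0.005 and 0.006 m and contact force between the fingers and green_tube below 0.1 N and value of joint lock below 0.006 m), for 0.2 s.
At the end, for the whole second after the job is handed in: The gripper's fingers still hold the lock knob (contact above 1 N), the lock rests at 24 to 36 mm of travel (index line within the red band), and both tubes stand released in the pockets of their own colour: within 20 mm of the pocket's centre, on its floor (within 6 mm), upright within 7 degrees (horizontal distance between orange_tube and orange_pocket below 0.02 m and z of orange_tube in the frame of orange_pocket between -0.005 and 0.006 m and angle between each of orange_tube, green_tube's own z axis and vertical below 0.12 rad and linear speed of each of orange_tube, green_tube below 0.03 m/s and contact force between the fingers and orange_tube below 0.1 N and horizontal distance between green_tube and green_pocket below 0.02 m and z of green_tube in the frame of green_pocket between -0.005 and 0.006 m and contact force between the fingers and green_tube below 0.1 N and value of joint lock between 0.024 and 0.036 m and velocity of joint lock between -0.01 and 0.01 m/s and contact force between the fingers and foot above 1 N and distance between the grasp point and lock_knob below 0.06 m); the arm keeps its last pose, push and grip.
It fails at once if another thing on the worktop (flask, fork, snack box, saucer, spoon, blue-capped tube) is moved by more than 25 mm (distance of any of flask, fork, snack_box, saucer, spoon, blue_tube from where it was at the start of the episode above 0.025 m).
It fails at once if the orange-capped tube is let go more than 20 mm above its pocket's floor (horizontal distance between orange_tube and orange_pocket below 0.04 m and z of orange_tube in the frame of orange_pocket above 0.02 m and contact force between the fingers and orange_tube below 0.02 N).
It fails at once if the green-capped tube is let go more than 20 mm above its pocket's floor (horizontal distance between green_tube and green_pocket below 0.04 m and z of green_tube in the frame of green_pocket above 0.02 m and contact force between the fingers and green_tube below 0.02 N).
It also fails if it takes over 72 s, if anything falls off the work surface, if the arm or the gripper's body presses on something with over 40 N, if the wrist force passes 120 N, or if a joint passes its speed limit or range.

## Robot

A 6-joint arm with a two-finger parallel gripper is mounted at the origin on the work surface. World frame = base frame: x ahead of the robot, y to its left, z up, the work surface at z = 0. Lengths are in m, angles in rad, forces in N, time in s.
With the tool pointing down it reaches from about 0.25 to 0.725 m from the base axis. Payload 4 kg.
Tool frame: the origin (TCP) lies on the centre line of the jaws, within the pads' length; the fingertips stand ahead of it and the grasp point (between the pads) lies 3 mm ahead of it (bot.tcp_to_tips is the z of the fingertips in the tool frame, in m); z points along the fingers, y is the line along which they close (so a half turn about z gives the same grasp; the last joint's range is limited). The gripper opens to 85 mm and grips with 20 to 120 N. Pads are 22 mm wide; open, the fingers measure 114 mm over their backs; the gripper's body (76 mm by 85 mm) begins 54 mm behind the grasp point. The pads swing forward as they close: fully open they stand 13 mm farther back than shut.
Start: joints at [-1.17, 0.241, 0.005, 1.335, 0, 1.571], TCP at [0.195, -0.46, 0.253] pointing down, gripper open.
Joint ranges: [-2.72, 2.72], [-1.05, 1.87], [-1.09, 1.28], [-1.99, 2.15], [-1.42, 1.44], [-3.14, 3.14]. Speed limits (rad/s): [2.79, 2.79, 3.14, 3.14, 3.14, 3.14].

## Interface

Orientations are given as a unit quaternion [x, y, z, w].
In Python, from workcell import telemetry, camera, camera_params, ticket, boxes_of, cut_out, spot_point, bot gives the robot as it stands.
- The arm moves only by the shell command python3 -m creep 'ROWS'. ROWS is text: rows parted by semicolons, each of 5 numbers parted by spaces: the opening, from 0 (shut) to 1 (fully open), then the shift along the tool's x, y, z in units of 150 mm (1.0 is 150 mm), then the turn about the tool's z in units of 180 degrees (1.0 is 180 degrees). In form: claw x y z turn; .... A call has 1 to 12 rows; each row is the pose to reach, as a shift and turn from the pose commanded when the call began, along the tool's axes at that moment, turning the shorter way round; what a row does not reach only later rows make up. A row lasts 1/8 s, in which the tool goes at most 62.5 mm and 10.7 degrees, less where a joint would pass 70% of its speed; a pose out of reach is approached as far as the arm can. A call with a number of a shift or a turn outside -1 to 1 is refused whole. A call with a gripper value outside its range is refused whole. The fingers move at their own pace and stop on an object; the grip force is fixed at half the most. Time passes only in rows, so rows that repeat a pose let the fingers close. It gives the time, the measured TCP pose, the force, the opening and the grip force at its end, in the units of the state.
- telemetry.get_obs(): the state, without advancing time (a new reading comes with each control period).
- camera(name): name is "side" or "top" or "wrist"; returns the picture (384x512x3 uint8, red, green, blue); there is no depth.
- camera_params(name): a dict with "camera_matrix" (3x3 intrinsics, pixels), "eye" and "attitude" of the camera in the world. Camera axes: x right, y down, z forward; pixel columns grow to the right and rows downward; lengths in m; the calibration is good to about 2 mm. A picture is of the moment at which its call begins: read the wrist's pose just before it. camera_params takes no time and is no camera call; for the wrist camera it gives the pose at the moment of the call.
- ticket.job_done(): hands the job in; it is judged then, once.
Trained networks look in the newest picture that a camera, given by its name, has taken for a name from the list of things; names that differ only in an ending like _2 or _b are one class to them, and where a whole thing is asked for, a point or a joint stands for the part that bears it (a point fixed in the world has none). Each returns a list of dicts, best first, with "conf" (0 to 1); they miss things now and then, are a little off and sometimes report something else, mostly with a low value. They report only what shows in the picture. A call takes as long as a camera call. They do not tell look-alikes from the thing itself.
- boxes_of(thing, camera): "at" ([x, y, z] in m, in world coordinates, good to about 4 mm: the middle of the surface that is visible of it).
- cut_out(thing, camera): "pixels" (384x512 bool, what is visible of it).
- spot_point(thing, camera): "at" ([x, y, z] in m, in world coordinates, good to about 4 mm: a listed point, or the origin of a listed thing).
The state is a dict: "clock": time; "joint_pos": joint angles; "joint_vel": joint speeds; "tau": joint torques, N m; "eef_pos": TCP position; "tool_rot": TCP orientation; "ft_force": force on the tool from outside, world axes, zero at the start; "ft_torque": the same for the moment, N m; "grip_width": finger opening in m; "grasp_force": force on a finger pad.
Only numpy, scipy, OpenCV 4.12 (cv2) and the standard library are available. Lean on these libraries where they do the work, as an engineer would, in place of code of your own. Each camera call takes 0.05 s, during which the arm holds its last target. There are 200 camera calls.

## Working session

There is one attempt and no reset: what is moved stays moved. The work goes in short steps, Python scripts to look and compute and a shell command to move; the robot and the scene stay as the last step left them, time stands still between calls to the robot, and variables do not carry over. Pictures are saved under pics/ and viewed, at most 10 in all, crops included, and the job is handed in when it is done.

```bash
mkdir -p pics; ls; python3 - <<'E'
from workcell import telemetry,camera,camera_params,boxes_of,spot_point,bot
import cv2,numpy as np
o=telemetry.get_obs();print(o['clock'],o['eef_pos'],o['tool_rot'],bot.tcp_to_tips)
ims=[camera(n) for n in('top','side')]
cv2.imwrite('pics/a_top.png',cv2.resize(ims[0],(800,600))[:,:,::-1])
cv2.imwrite('pics/a_side.png',cv2.resize(ims[1],(800,600))[:,:,::-1])
for n in('top','side'):
  p=camera_params(n);print(n,p)
  for t in['orange_tube','green_tube','orange_pocket','green_pocket','lock_knob','tray','foot','mark','blue_tube']:
    print(t,[(np.round(d['at'],3).tolist(),round(d['conf'],2)) for d in spot_point(t,n)][:5])
print(telemetry.get_obs()['clock'])
E
```

```text
pics
0.0 [ 0.19484018 -0.45984326  0.25240579] [ 9.79987639e-01  1.99055630e-01 -1.91398061e-04 -1.02294142e-03] 0.022
top {'camera_matrix': array([[367.41867079,   0.        , 262.65973801],
       [  0.        , 367.41867079, 192.75534553],
       [  0.        ,   0.        ,   1.        ]]), 'eye': array([ 0.33986359, -0.01187041,  1.28853619]), 'attitude': array([-0.69733735,  0.71000293, -0.06845238,  0.07021918])}
orange_tube [([0.605, -0.136, -0.001], 0.71), ([0.381, -0.16, -0.003], 0.69), ([0.452, -0.246, 0.004], 0.65), ([0.519, -0.106, 0.024], 0.58)]
green_tube [([0.535, -0.319, 0.0], 0.85), ([0.592, -0.241, 0.001], 0.72)]
orange_pocket [([0.578, 0.172, 0.031], 0.64)]
green_pocket [([0.472, 0.158, 0.036], 0.9)]
lock_knob [([0.523, -0.073, 0.066], 0.53)]
tray [([0.535, 0.112, 0.026], 0.81), ([0.778, 0.135, -0.004], 0.39)]
foot []
mark [([0.521, -0.105, 0.022], 0.56)]
blue_tube [([0.484, 0.044, 0.034], 0.67)]
side {'camera_matrix': array([[361.25643438,   0.        , 253.11450519],
       [  0.        , 361.25643438, 191.56697719],
       [  0.        ,   0.        ,   1.        ]]), 'eye': array([ 0.34932951, -0.77742979,  0.67262425]), 'attitude': array([ 0.88897643, -0.11876729,  0.06602212, -0.43732862])}
orange_tube [([0.447, -0.245, -0.001], 0.95), ([0.609, -0.135, -0.002], 0.67), ([0.38, -0.168, -0.001], 0.6), ([0.72, -0.316, -0.002], 0.24)]
green_tube [([0.593, -0.244, -0.001], 0.78), ([0.534, -0.322, -0.0], 0.74)]
orange_pocket [([0.585, 0.17, 0.028], 0.69)]
green_pocket [([0.469, 0.158, 0.034], 0.62)]
lock_knob [([0.52, -0.078, 0.068], 0.5)]
tray [([0.534, 0.112, 0.025], 0.73)]
foot []
mark [([0.512, -0.107, 0.023], 0.61), ([0.45, -0.245, -0.002], 0.36)]
blue_tube [([0.484, 0.047, 0.032], 0.83)]
1.0
```

View pics/a_top.png

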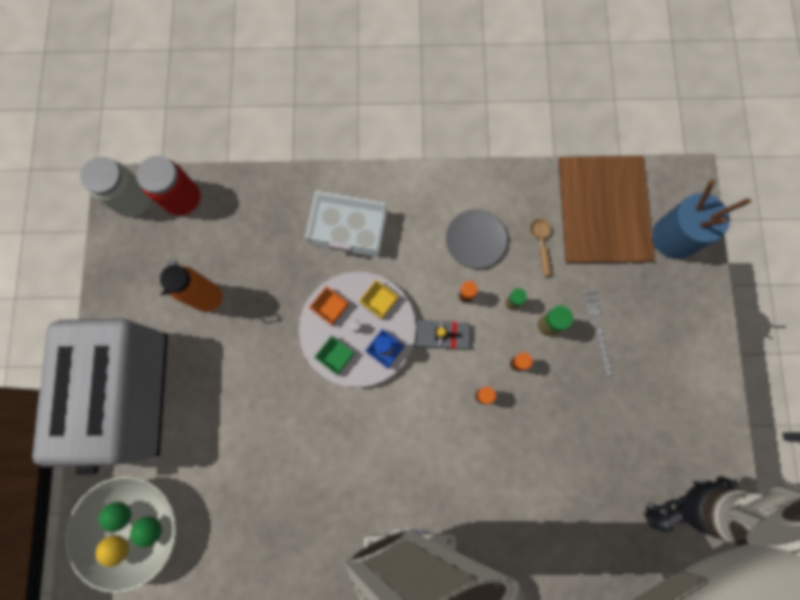

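View pics/a_side.png

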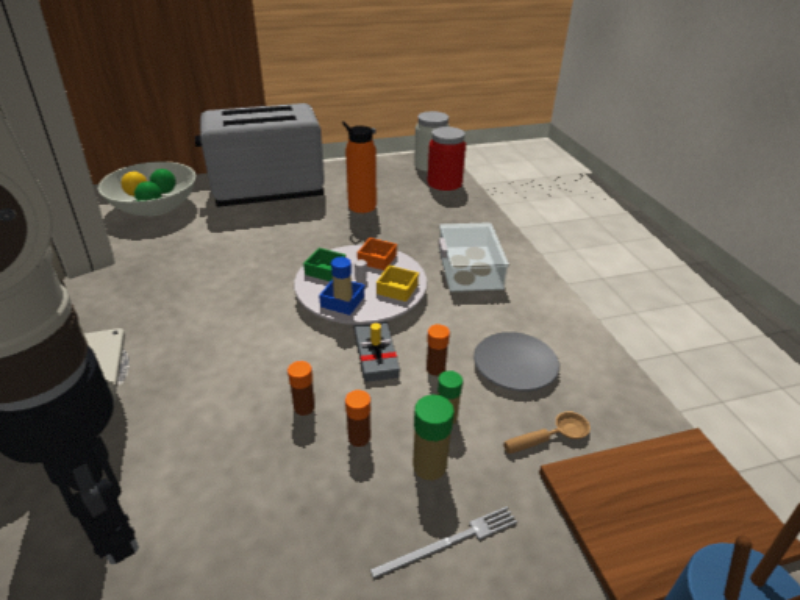

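The top picture shows three small orange-capped tubes at (469,290), (523,361) and (487,395). The one meant is (523,361), because it has the lowest y and so is farthest right. The green-capped ones are at (518,297), small, and (559,318), large; (518,297) is the smaller one. The tray is at (358,328) and the knob at (441,332). The side view shows the same tubes: target orange at (358,418), target green at (449,395), with the big green at (433,437). Next I'll triangulate from both views and check the choice in one crop.

```bash
cat > h.py <<'E'
from workcell import telemetry,camera,camera_params,boxes_of,spot_point,cut_out,bot
import cv2,numpy as np
from scipy.spatial.transform import Rotation as R
def P(n):
    p=camera_params(n);r=R.from_quat(p['attitude']).as_matrix().T
    return p['camera_matrix']@np.c_[r,-r@p['eye']]
def proj(M,x):
    u=M@np.r_[x,1];return u[:2]/u[2]
HUE={'orange':(3,14),'green':(55,85),'blue':(105,125),'yellow':(20,32),'knob':(20,32)}
def blob(im,col,near):
    hsv=cv2.cvtColor(im,cv2.COLOR_RGB2HSV);a,b=HUE[col]
    m=cv2.inRange(hsv,(a,130,90 if col!='green' else 50),(b,255,255))
    k,l,s,c=cv2.connectedComponentsWithStats(m)
    i=[j for j in range(1,k) if s[j,4]>8]
    j=min(i,key=lambda j:np.hypot(*(c[j]-near)));return c[j],s[j]
def tri(Ms,us):
    X=cv2.triangulatePoints(Ms[0],Ms[1],us[0].reshape(2,1),us[1].reshape(2,1))[:,0];return X[:3]/X[3]
def todelta(xy,z=None):
    o=telemetry.get_obs();d=np.r_[xy,z]-o['eef_pos']
    return R.from_quat(o['tool_rot']).inv().apply(d)/.15
def state():
    o=telemetry.get_obs();r=R.from_quat(o['tool_rot']).as_matrix()
    print('t',round(o['clock'],2),'tcp',o['eef_pos'].round(4),'yaw',round(np.degrees(np.arctan2(r[1,0],r[0,0])),1),'w',round(o['grip_width'],4),'F',o['grasp_force'],o['ft_force'].round(1))
E
python3 - <<'E'
from h import *
I={n:camera(n) for n in('top','side')};M={n:P(n) for n in I}
Q={'orange_tube':('orange',(.45,-.246,.073)),'green_tube':('green',(.592,-.242,.073)),'big_green':('green',(.535,-.32,.12)),'orange_p':('orange',(.58,.171,.045)),'green_p':('green',(.47,.158,.045)),'yellow_p':('yellow',(.597,.065,.045)),'knob':('knob',(.521,-.076,.046)),'orange2':('orange',(.607,-.136,.073)),'orange3':('orange',(.38,-.165,.073))}
for k,(c,x) in Q.items():
    b=[blob(I[n],c,proj(M[n],x)) for n in I]
    X=tri([M[n] for n in I],[q[0] for q in b])
    print(k,X.round(4),[q[0].round(0).tolist()+[int(q[1][4])] for q in b],'res',[np.hypot(*(proj(M[n],X)-q[0])).round(2) for n,q in zip(I,b)])
a=cv2.resize(I['top'][160:280,270:400],(390,360),interpolation=2);s=cv2.resize(I['side'][190:310,170:300],(390,360),interpolation=2)
cv2.imwrite('pics/b.png',np.hstack([a,s])[:,:,::-1])
state()
E
```

```text
orange_tube [ 0.4494 -0.2447  0.0717] [[334.0, 231.0, 115], [229.0, 259.0, 265]] res [np.float64(0.34), np.float64(0.53)]
green_tube [ 0.5836 -0.2479  0.0321] [[331.0, 190.0, 69], [280.0, 261.0, 824]] res [np.float64(3.34), np.float64(5.19)]
big_green [ 0.5366 -0.3185  0.1168] [[358.0, 204.0, 175], [280.0, 261.0, 824]] res [np.float64(1.47), np.float64(2.42)]
orange_p [0.5823 0.1683 0.0461] [[211.0, 195.0, 309], [241.0, 161.0, 363]] res [np.float64(0.19), np.float64(0.21)]
green_p [0.4678 0.1555 0.0464] [[214.0, 227.0, 255], [205.0, 169.0, 279]] res [np.float64(1.17), np.float64(1.33)]
yellow_p [0.594  0.0591 0.0442] [[242.0, 191.0, 305], [254.0, 181.0, 446]] res [np.float64(0.05), np.float64(0.06)]
knob [ 0.5177 -0.0755  0.0473] [[282.0, 212.0, 33], [240.0, 213.0, 84]] res [np.float64(0.09), np.float64(0.12)]
orange2 [ 0.6065 -0.1367  0.0725] [[300.0, 185.0, 97], [280.0, 215.0, 190]] res [np.float64(0.22), np.float64(0.31)]
orange3 [ 0.3797 -0.1653  0.0723] [[311.0, 253.0, 111], [192.0, 239.0, 235]] res [np.float64(0.25), np.float64(0.35)]
t 1.1 tcp [ 0.1951 -0.4604  0.2533] yaw 23.0 w 0.0857 F 0.0 [-0.6  0.2 -0.3]
```

View pics/b.png

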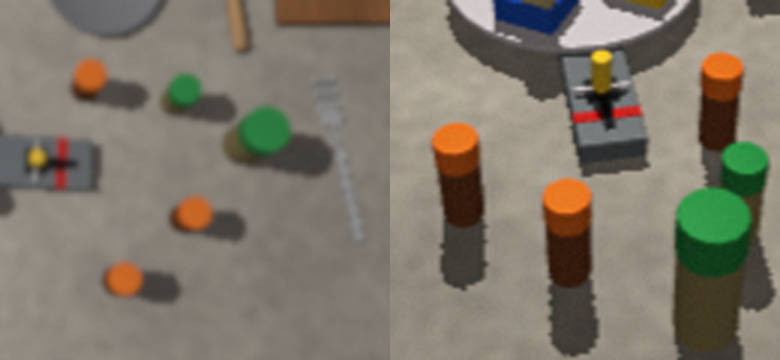

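The crop confirms the choice: the target orange is at (195,213) in the left half, nearest and farthest right of the three, and the small green is at (183,92), beside the big one at (263,131). The triangulated orange cap centre, 72 mm high, matches the text. Moving to orange now.

```bash
python3 -m creep '0.7 0.35 -0.12 0 0; 0.7 0.7 -0.24 0 0; 0.7 1 -0.33 0 0; 0.7 1 -0.33 0 0' && python3 -m creep '0.7 0.35 -0.12 0.15 0; 0.7 0.7 -0.24 0.3 0; 0.7 1 -0.33 0.4 0; 0.7 1 -0.33 0.4 0; 0.7 1 -0.33 0.4 0'; python3 - <<'E'
from h import *
state();print(todelta((.449,-.245),.076))
im=camera('wrist');p=P('wrist');cv2.imwrite('pics/c.png',cv2.resize(im,(640,480))[:,:,::-1])
print(proj(p,(.449,-.245,.0725)), proj(p,(.592,-.2425,.0725)))
for t in('orange_tube','green_tube'):print(t,[(d['at'].round(3) if hasattr(d['at'],'round') else d['at'],round(d['conf'],2)) for d in spot_point(t,'wrist')])
E
```

```text
clock: 1.6
eef_pos: [0.3158, -0.3544, 0.2534]
tool_rot: [0.979, 0.202, 0.0, -0.0]
ft_force: [0.4, -1.0, -0.2]
grip_width: 0.0599
grasp_force: 0.0
clock: 2.22
eef_pos: [0.4321, -0.2529, 0.1934]
tool_rot: [0.98, 0.199, -0.0, 0.0]
ft_force: [-1.0, 0.0, -0.1]
grip_width: 0.0595
grasp_force: 0.0
t 2.23 tcp [ 0.4321 -0.2529  0.1934] yaw 22.9 w 0.0595 F 0.0 [-1.   0.  -0.1]
[ 0.12488963 -0.00505802  0.78231838]
[255.66521657 174.4496252 ] [332.57162702 -14.52661444]
orange_tube [([0.4497, -0.246, -0.0005], 0.93), ([0.3821, -0.1694, 0.0003], 0.93)]
green_tube [([0.5909, -0.2443, 0.0005], 0.9), ([0.5413, -0.3182, 0.0002], 0.62)]
```

View pics/c.png

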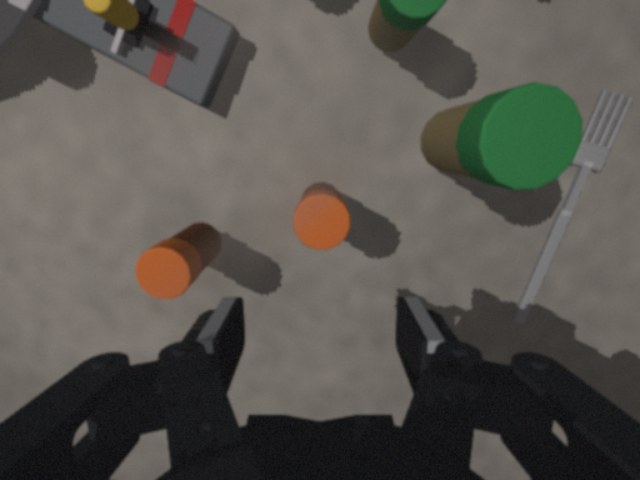

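The wrist picture shows the target orange cap at (322,217), on the jaws' centre line, and the small green at (405,20). That agrees with my prediction of (320,218). Descending and gripping.

```bash
python3 -m creep '0.7 0.125 -0.005 0.3 0; 0.7 0.125 -0.005 0.6 0; 0.7 0.125 -0.005 0.78 0; 0.7 0.125 -0.005 0.78 0; 0.2 0.125 -0.005 0.78 0; 0.2 0.125 -0.005 0.78 0; 0.2 0.125 -0.005 0.78 0; 0.2 0.125 -0.005 0.78 0; 0.2 0.125 -0.005 0.78 0' && python3 -m creep '0.2 0 0 -0.25 0; 0.2 0 0 -0.5 0; 0.2 0 0 -0.75 0;0.2 0 0 -0.75 0'; python3 - <<'E'
from h import *
state();print(todelta((.582,.169),.19))
I={n:camera(n) for n in('top','side')};M=[P(n) for n in I]
x=telemetry.get_obs()['eef_pos']
b=[blob(I[n],'orange',proj(P(n),x))[0] for n in I];print(x,tri(M,b))
E
```

```text
clock: 3.5
eef_pos: [0.4511, -0.2453, 0.0783]
tool_rot: [0.98, 0.199, 0.002, 0.002]
ft_force: [0.1, -1.1, 5.8]
grip_width: 0.0346
grasp_force: 60.1
clock: 4.0
eef_pos: [0.4517, -0.2451, 0.1926]
tool_rot: [0.98, 0.199, 0.003, 0.002]
ft_force: [-0.1, -0.6, -0.8]
grip_width: 0.0345
grasp_force: 59.9
t 4.0 tcp [ 0.4517 -0.2451  0.1926] yaw 23.0 w 0.0345 F 59.944007992744446 [-0.1 -0.6 -0.8]
[ 1.87741192 -2.20297751  0.01307748]
[ 0.44958546 -0.24404266  0.18899569] [ 0.41584786 -0.16611102  0.11737489]
```

```bash
python3 - <<'E'
from h import *
im=camera('side');
for d in spot_point('orange_tube','side'):print(np.round(d['at'],3),round(d['conf'],2))
cv2.imwrite('pics/d.png',cv2.resize(im[120:310,150:350],(600,570))[:,:,::-1])
E
```

```text
[ 0.377 -0.168  0.001] 0.62
[ 0.449 -0.245  0.108] 0.56
```

View pics/d.png

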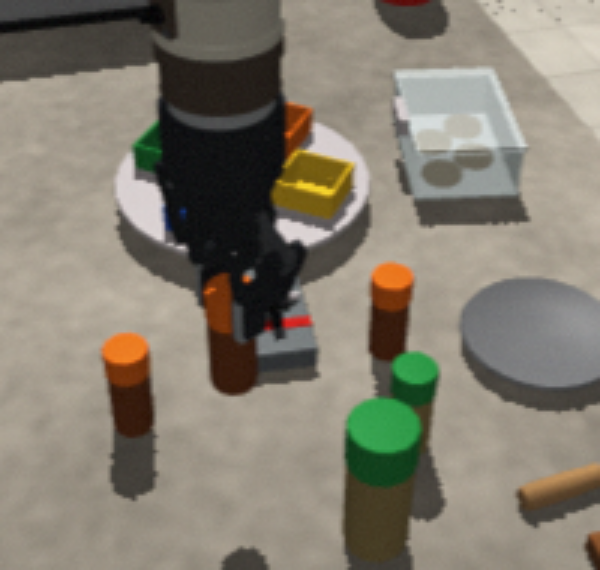

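The crop shows the orange tube held upright at (232,340), its underside about 0.11 m up. Carrying it over to the pocket, high enough to clear the blue tube.

```bash
python3 -m creep '0.2 0.2 -0.24 -0.15 0; 0.2 0.42 -0.5 -0.35 0; 0.2 0.63 -0.73 -0.4 0; 0.2 0.63 -0.73 -0.4 0' && python3 -m creep '0.2 0.21 -0.25 0 0; 0.2 0.42 -0.5 0 0; 0.2 0.63 -0.73 0 0; 0.2 0.63 -0.73 0 0' && python3 -m creep '0.2 0.21 -0.25 0 0; 0.2 0.42 -0.5 0 0; 0.2 0.62 -0.73 0 0; 0.2 0.62 -0.73 0 0; 0.2 0.62 -0.73 0 0'; python3 - <<'E'
from h import *
state();print(todelta((.582,.169),.117))
for n in('side','top','wrist'):
  im=camera(n)
  for t in('orange_pocket','orange_tube','green_pocket'):
    for d in spot_point(t,n):print(n,t,np.round(d['at'],3),round(d['conf'],2))
E
```

```text
clock: 4.7
eef_pos: [0.4945, -0.1038, 0.2482]
tool_rot: [0.979, 0.202, -0.0, -0.0]
ft_force: [-0.5, -0.7, -0.9]
grip_width: 0.0343
grasp_force: 60.1
clock: 5.2
eef_pos: [0.5381, 0.0329, 0.2468]
tool_rot: [0.98, 0.201, -0.002, -0.0]
ft_force: [-0.3, -0.1, -0.4]
grip_width: 0.0345
grasp_force: 60.2
clock: 5.82
eef_pos: [0.5806, 0.1667, 0.2475]
tool_rot: [0.98, 0.198, -0.001, 0.001]
ft_force: [-0.4, -1.2, -1.1]
grip_width: 0.0346
grasp_force: 60.2
t 5.83 tcp [0.5806 0.1667 0.2475] yaw 22.9 w 0.0346 F 60.19142746925354 [-0.4 -1.2 -1.1]
[ 0.01726951 -0.01120906  0.8700107 ]
side orange_pocket [ 0.515 -0.107  0.021] 0.73
side orange_pocket [0.582 0.167 0.031] 0.58
side orange_tube [ 0.38  -0.164  0.   ] 0.73
side orange_tube [ 0.609 -0.138 -0.003] 0.64
side orange_tube [0.579 0.167 0.166] 0.53
side green_pocket [0.472 0.159 0.035] 0.96
top orange_pocket [0.581 0.168 0.033] 0.92
top orange_tube [ 0.604 -0.135 -0.003] 0.69
top orange_tube [ 0.381 -0.166 -0.007] 0.43
top orange_tube [0.58  0.162 0.173] 0.4
top green_pocket [0.47  0.156 0.034] 0.87
top green_pocket [ 0.741 -0.163 -0.001] 0.68
wrist orange_pocket [0.581 0.165 0.031] 0.6
wrist orange_tube [ 0.609 -0.139 -0.001] 0.88
wrist orange_tube [0.578 0.168 0.171] 0.69
```

```bash
python3 -m creep '0.2 0.01 -0.005 0.25 0; 0.2 0.01 -0.005 0.5 0; 0.2 0.01 -0.005 0.7 0; 0.2 0.01 -0.005 0.8 0; 0.2 0.01 -0.005 0.85 0; 0.2 0.01 -0.005 0.87 0; 0.2 0.01 -0.005 0.88 0; 0.2 0.01 -0.005 0.89 0; 0.2 0.01 -0.005 0.89 0;0.2 0.01 -0.005 0.89 0'; python3 -c "
from h import *
state();camera('side');print([np.round(d['at'],3) for d in spot_point('orange_tube','side')])"
```

```text
clock: 7.68
eef_pos: [0.5823, 0.1696, 0.1156]
tool_rot: [0.98, 0.199, 0.0, -0.0]
ft_force: [-1.3, -0.5, -0.5]
grip_width: 0.034
grasp_force: 60.2
t 7.67 tcp [0.5823 0.1696 0.1156] yaw 23.0 w 0.034 F 60.187307596206665 [-1.3 -0.5 -0.5]
[array([ 0.609, -0.138,  0.001]), array([ 0.379, -0.166,  0.   ]), array([0.579, 0.172, 0.035])]
```

```bash
python3 -m creep '0.2 0 0 0.012 0; 0.2 0 0 0.012 0;0.2 0 0 0.012 0'; python3 -m creep '0.2 0 0 0.01 0; 0.2 0 0 0.01 0;0.2 0 0 0.01 0'
```

```text
clock: 8.15
eef_pos: [0.5822, 0.1696, 0.1134]
tool_rot: [0.98, 0.199, -0.0, 0.0]
ft_force: [-0.2, 0.6, -0.6]
grip_width: 0.0342
grasp_force: 60.2
clock: 8.52
eef_pos: [0.5822, 0.1696, 0.112]
tool_rot: [0.98, 0.199, -0.0, -0.0]
ft_force: [-0.0, 0.4, -0.9]
grip_width: 0.0343
grasp_force: 60.2
```

```bash
python3 -m creep '0.2 0 0 0.01 0; 0.2 0 0 0.01 0;0.2 0 0 0.01 0'; python3 -m creep '0.2 0 0 0.01 0; 0.2 0 0 0.01 0;0.2 0 0 0.01 0'
```

```text
clock: 8.9
eef_pos: [0.5826, 0.1697, 0.1114]
tool_rot: [0.98, 0.199, 0.001, -0.0]
ft_force: [-1.4, 0.3, 6.3]
grip_width: 0.0343
grasp_force: 60.7
clock: 9.28
eef_pos: [0.5828, 0.1698, 0.1113]
tool_rot: [0.98, 0.199, 0.001, -0.0]
ft_force: [-3.4, -0.1, 11.7]
grip_width: 0.0347
grasp_force: 61.6
```

Contact: it's standing on the floor. I'll ease back, release and lift.

```bash
python3 -m creep '0.2 0 0 -0.01 0; 0.2 0 0 -0.01 0; 0.65 0 0 -0.01 0; 0.65 0 0 -0.01 0; 0.65 0 0 -0.01 0; 0.65 0 0 -0.3 0; 0.65 0 0 -0.7 0; 0.65 0 0 -0.95 0; 0.65 0 0 -0.95 0'; python3 - <<'E'
from h import *
state();g=(.592,-.243)
print(todelta(g,.25),todelta(g,.0765))
I={n:camera(n) for n in('top','side')};M={n:P(n) for n in I}
for n in I: print(n,[(np.round(d['at'],3),round(d['conf'],2)) for d in spot_point('orange_tube',n)])
E
```

```text
clock: 10.4
eef_pos: [0.5842, 0.1702, 0.2557]
tool_rot: [0.98, 0.199, 0.004, -0.0]
ft_force: [0.8, 1.1, 0.4]
grip_width: 0.0552
grasp_force: 0.0
t 10.4 tcp [0.5842 0.1702 0.2557] yaw 23.0 w 0.0552 F 0.0 [0.8 1.1 0.4]
[-1.0271563  2.5562571  0.0321272] [-1.03670817  2.55512447  1.18875387]
top [(array([0.583, 0.167, 0.038]), 0.42), (array([ 0.603, -0.139, -0.002]), 0.42), (array([ 0.382, -0.163, -0.004]), 0.41)]
side [(array([0.581, 0.17 , 0.033]), 0.81), (array([ 0.378, -0.163,  0.001]), 0.65), (array([ 0.609, -0.141, -0.001]), 0.57), (array([0.586, 0.169, 0.032]), 0.35)]
```

Orange stands in its pocket. Going to the small green tube.

```bash
python3 -m creep '0.7 -0.12 0.3 0 0; 0.7 -0.24 0.6 0 0; 0.7 -0.34 0.85 0 0; 0.7 -0.34 0.85 0 0' && python3 -m creep '0.7 -0.12 0.3 0 0; 0.7 -0.24 0.6 0 0; 0.7 -0.34 0.85 0 0; 0.7 -0.34 0.85 0 0' && python3 -m creep '0.7 -0.12 0.3 0 0; 0.7 -0.24 0.6 0 0; 0.7 -0.35 0.855 0.2 0; 0.7 -0.35 0.855 0.3 0; 0.7 -0.35 0.855 0.3 0'; python3 - <<'E'
from h import *
state()
I=camera('wrist');M=P('wrist');x=np.array((.592,-.243,.0725))
c,s=blob(I,'green',proj(M,x));print(c,s,proj(M,x))
print([(np.round(d['at'],4),round(d['conf'],2)) for d in spot_point('green_tube','wrist')])
p=camera_params('wrist');r=R.from_quat(p['attitude']).as_matrix()@np.linalg.inv(p['camera_matrix'])@np.r_[c,1]
q=p['eye']+r*(.08-p['eye'][2])/r[2];print('ray at .08',q,todelta((.592,-.243),.0765))
# two-view height: top picture
T=camera('top');ct,_=blob(T,'green',proj(P('top'),x));print(tri([P('top'),M],[ct,c]))
cv2.imwrite('pics/e.png',cv2.resize(I,(640,480))[:,:,::-1])
E
```

```text
clock: 11.1
eef_pos: [0.5841, 0.0294, 0.2495]
tool_rot: [0.98, 0.197, -0.002, -0.0]
ft_force: [0.6, 0.6, -0.1]
grip_width: 0.0599
grasp_force: 0.0
clock: 11.6
eef_pos: [0.5873, -0.1067, 0.2498]
tool_rot: [0.98, 0.197, -0.001, -0.0]
ft_force: [-1.2, 1.2, -0.1]
grip_width: 0.0597
grasp_force: 0.0
clock: 12.22
eef_pos: [0.5886, -0.2414, 0.2039]
tool_rot: [0.98, 0.2, -0.002, -0.002]
ft_force: [0.3, 0.4, 0.5]
grip_width: 0.06
grasp_force: 0.0
t 12.22 tcp [ 0.5886 -0.2414  0.2039] yaw 23.0 w 0.06 F 0.0 [0.3 0.4 0.5]
[259.88178634 197.82837128] [ 239  176   41   41 1142] [260.25122975 191.2581486 ]
[(array([ 0.5362, -0.3157,  0.0023]), 0.8), (array([ 5.910e-01, -2.452e-01, -5.000e-04]), 0.57)]
ray at .08 [ 0.58891939 -0.24457295  0.08      ] [0.00881975 0.01446921 0.86795994]
[ 0.58639409 -0.23755513  0.06619076]
```

View pics/e.png

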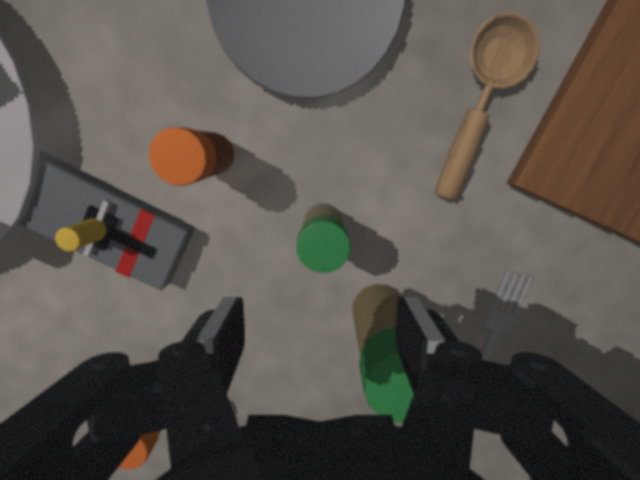

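The wrist picture shows the small green cap at (324,243), centred between the jaws. The big green one at (390,365) stands behind and clear of them, so I'll descend straight down.

```bash
python3 -m creep '0.7 0 0.02 0.3 0; 0.7 0 0.02 0.6 0; 0.7 0 0.02 0.76 0; 0.7 0 0.02 0.84 0; 0.7 0 0.02 0.84 0;0.2 0 0.02 0.84 0; 0.2 0 0.02 0.84 0; 0.2 0 0.02 0.84 0; 0.2 0 0.02 0.84 0; 0.2 0 0.02 0.84 0' && python3 -m creep '0.2 0 0 -0.25 0; 0.2 0 0 -0.6 0; 0.2 0 0 -0.95 0; 0.2 0 0 -1 0;0.2 0 0 -1 0'; python3 - <<'E'
from h import *
state();print(todelta((.4695,.157),.25))
for n in('side','wrist'):
  camera(n);print([(np.round(d['at'],3),round(d['conf'],2)) for d in spot_point('green_tube',n)])
E
```

```text
clock: 13.62
eef_pos: [0.5918, -0.2464, 0.0827]
tool_rot: [0.98, 0.199, 0.002, 0.001]
ft_force: [-0.5, 1.7, 5.9]
grip_width: 0.0344
grasp_force: 59.3
clock: 14.25
eef_pos: [0.5908, -0.2466, 0.231]
tool_rot: [0.98, 0.199, 0.001, 0.001]
ft_force: [-0.1, -0.2, 0.0]
grip_width: 0.0343
grasp_force: 59.7
t 14.25 tcp [ 0.5908 -0.2466  0.231 ] yaw 23.0 w 0.0343 F 59.7393661737442 [-0.1 -0.2  0. ]
[ 0.30454839 -2.79280917 -0.12955168]
[(array([ 0.535, -0.32 , -0.001]), 0.76), (array([ 0.591, -0.244,  0.145]), 0.61), (array([0.581, 0.167, 0.031]), 0.19), (array([0.535, 0.109, 0.024]), 0.18)]
[(array([ 0.537, -0.319,  0.003]), 0.9), (array([ 0.588, -0.244,  0.146]), 0.67)]
```

```bash
python3 -m creep '0.2 0.03 -0.3 -0.15 0; 0.2 0.07 -0.6 -0.2 0; 0.2 0.1 -0.93 -0.2 0; 0.2 0.1 -0.93 -0.2 0' && python3 -m creep '0.2 0.03 -0.3 0 0; 0.2 0.07 -0.6 0 0; 0.2 0.1 -0.93 0 0; 0.2 0.1 -0.93 0 0' && python3 -m creep '0.2 0.03 -0.3 0 0; 0.2 0.07 -0.6 0 0; 0.2 0.1 -0.93 0 0; 0.2 0.1 -0.93 0 0; 0.2 0.1 -0.93 0 0'; python3 - <<'E'
from h import *
state();print(todelta((.4695,.157),.117))
for n in('side','top','wrist'):
  camera(n)
  for t in('green_pocket','green_tube'):print(n,t,[(np.round(d['at'],3),round(d['conf'],2)) for d in spot_point(t,n)])
E
```

```text
clock: 14.95
eef_pos: [0.5485, -0.109, 0.2596]
tool_rot: [0.98, 0.201, -0.001, -0.001]
ft_force: [-0.2, -0.7, -1.1]
grip_width: 0.0349
grasp_force: 60.0
clock: 15.45
eef_pos: [0.5085, 0.0242, 0.2596]
tool_rot: [0.98, 0.201, -0.001, -0.0]
ft_force: [0.2, -0.8, -0.6]
grip_width: 0.0346
grasp_force: 60.1
clock: 16.08
eef_pos: [0.4694, 0.1556, 0.2599]
tool_rot: [0.98, 0.199, -0.0, 0.0]
ft_force: [0.3, 0.1, -0.3]
grip_width: 0.034
grasp_force: 60.2
t 16.07 tcp [0.4694 0.1556 0.2599] yaw 22.9 w 0.034 F 60.21402955055237 [ 0.3  0.1 -0.3]
[ 0.00534203 -0.00873302  0.95273695]
side green_pocket [(array([0.469, 0.158, 0.034]), 0.9)]
side green_tube [(array([ 0.533, -0.321, -0.001]), 0.97), (array([0.469, 0.16 , 0.178]), 0.74), (array([0.535, 0.106, 0.023]), 0.63)]
top green_pocket [(array([0.476, 0.157, 0.035]), 0.55), (array([0.484, 0.046, 0.032]), 0.25), (array([ 0.522, -0.104,  0.026]), 0.16)]
top green_tube [(array([ 0.534, -0.319,  0.001]), 0.6), (array([0.466, 0.158, 0.179]), 0.36)]
wrist green_pocket [(array([0.471, 0.156, 0.034]), 0.89)]
wrist green_tube [(array([0.467, 0.158, 0.178]), 0.85)]
```

```bash
python3 -m creep '0.2 0.01 -0.005 0.25 0; 0.2 0.01 -0.005 0.55 0; 0.2 0.01 -0.005 0.75 0; 0.2 0.01 -0.005 0.85 0; 0.2 0.01 -0.005 0.89 0; 0.2 0.01 -0.005 0.91 0; 0.2 0.01 -0.005 0.92 0; 0.2 0.01 -0.005 0.93 0; 0.2 0.01 -0.005 0.93 0;0.2 0.01 -0.005 0.93 0'; python3 -m creep '0.2 0 0 0.01 0; 0.2 0 0 0.01 0;0.2 0 0 0.01 0'; python3 -m creep '0.2 0 0 0.01 0; 0.2 0 0 0.01 0;0.2 0 0 0.01 0'
```

```text
clock: 17.77
eef_pos: [0.47, 0.1579, 0.1212]
tool_rot: [0.98, 0.199, 0.0, -0.0]
ft_force: [-0.4, -0.6, -1.7]
grip_width: 0.0345
grasp_force: 60.2
clock: 18.15
eef_pos: [0.4699, 0.1578, 0.1195]
tool_rot: [0.98, 0.199, -0.0, -0.0]
ft_force: [-1.0, -0.2, -1.3]
grip_width: 0.034
grasp_force: 60.2
clock: 18.52
eef_pos: [0.4699, 0.1578, 0.118]
tool_rot: [0.98, 0.199, -0.0, -0.0]
ft_force: [0.4, -0.3, -1.5]
grip_width: 0.0345
grasp_force: 60.2
```

```bash
python3 -m creep '0.2 0 0 0.012 0; 0.2 0 0 0.012 0;0.2 0 0 0.012 0'; python3 -m creep '0.2 0 0 0.01 0; 0.2 0 0 0.01 0;0.2 0 0 0.01 0'
```

```text
clock: 18.9
eef_pos: [0.4699, 0.1578, 0.1162]
tool_rot: [0.98, 0.199, -0.0, -0.0]
ft_force: [-0.2, 0.0, -0.7]
grip_width: 0.0344
grasp_force: 60.2
clock: 19.27
eef_pos: [0.4705, 0.1581, 0.1157]
tool_rot: [0.98, 0.199, 0.001, -0.0]
ft_force: [-0.8, 0.4, 5.8]
grip_width: 0.0341
grasp_force: 60.6
```

```bash
python3 -m creep '0.65 0 0 0 0; 0.65 0 0 0 0; 0.65 0 0 0 0; 0.65 0 0 -0.3 0; 0.65 0 0 -0.7 0; 0.65 0 0 -0.95 0; 0.65 0 0 -0.95 0'; python3 - <<'E'
from h import *
state()
print(todelta((.519,-.0755),.2))
for n in('side','top'):
  camera(n)
  for t in('green_tube','orange_tube','lock_knob','mark'):print(n,t,[(np.round(d['at'],3),round(d['conf'],2)) for d in spot_point(t,n)])
E
```

```text
clock: 20.15
eef_pos: [0.4719, 0.1585, 0.2607]
tool_rot: [0.98, 0.199, 0.004, -0.0]
ft_force: [-0.2, 0.3, -0.5]
grip_width: 0.056
grasp_force: 0.0
t 20.15 tcp [0.4719 0.1585 0.2607] yaw 23.0 w 0.056 F 0.0 [-0.2  0.3 -0.5]
[-0.32226681  1.55862446  0.40344729]
side green_tube [(array([ 0.532, -0.323, -0.001]), 0.84), (array([0.472, 0.162, 0.029]), 0.83)]
side orange_tube [(array([0.581, 0.169, 0.027]), 0.81), (array([ 0.379, -0.166, -0.002]), 0.72), (array([ 0.608, -0.139,  0.001]), 0.68)]
side lock_knob []
side mark [(array([ 0.512, -0.104,  0.02 ]), 0.57)]
top green_tube [(array([ 0.535, -0.319,  0.002]), 0.73), (array([0.468, 0.163, 0.038]), 0.52)]
top orange_tube [(array([0.584, 0.167, 0.036]), 0.67), (array([ 0.604, -0.137, -0.004]), 0.6), (array([0.47 , 0.161, 0.035]), 0.46), (array([ 0.383, -0.164, -0.005]), 0.45)]
top lock_knob [(array([ 0.522, -0.074,  0.063]), 0.49)]
top mark [(array([ 0.522, -0.106,  0.025]), 0.58)]
```

Both tubes stand in their pockets. Going to the knob and turning so the jaws close along the pull direction.

```bash
python3 -m creep '0.5 -0.06 0.3 0 0; 0.5 -0.12 0.6 0 0; 0.5 -0.16 0.78 0 0; 0.5 -0.16 0.78 0 0' && python3 -m creep '0.5 -0.06 0.3 0 0.05; 0.5 -0.12 0.6 0 0.1; 0.5 -0.16 0.78 0.2 0.15; 0.5 -0.16 0.78 0.4 0.15; 0.5 -0.16 0.78 0.4 0.15; 0.5 -0.16 0.78 0.4 0.15'; python3 - <<'E'
from h import *
state()
I=camera('wrist');M=P('wrist');c,s=blob(I,'knob',proj(M,(.519,-.0755,.046)));T=camera('top');ct,_=blob(T,'knob',proj(P('top'),(.519,-.0755,.046)))
S=camera('side');cs,_=blob(S,'knob',proj(P('side'),(.519,-.0755,.046)))
print(c,s,tri([P('side'),M],[cs,c]),tri([P('side'),P('top')],[cs,ct]))
camera('wrist')
for t in('lock_knob','mark'):print(t,[(np.round(d['at'],3),round(d['conf'],2)) for d in spot_point(t,'wrist')])
cv2.imwrite('pics/f.png',cv2.resize(I,(640,480))[:,:,::-1])
print(todelta((.519,-.0755),.056))
E
```

```text
clock: 21.15
eef_pos: [0.4936, 0.0392, 0.257]
tool_rot: [0.98, 0.197, -0.0, 0.0]
ft_force: [-0.1, 0.2, 0.0]
grip_width: 0.043
grasp_force: 0.0
clock: 21.9
eef_pos: [0.5175, -0.0755, 0.1982]
tool_rot: [0.999, -0.035, 0.001, -0.0]
ft_force: [0.5, -0.2, 0.2]
grip_width: 0.0431
grasp_force: 0.0
t 21.9 tcp [ 0.5175 -0.0755  0.1982] yaw -4.0 w 0.0431 F 0.0 [ 0.5 -0.2  0.2]
[255.26439791 190.56544503] [246 178  21  25 382] [ 0.51728241 -0.0751632   0.04750089] [ 0.58628248  0.06809766 -0.07654744]
lock_knob [(array([ 0.518, -0.075,  0.066]), 0.59)]
mark [(array([ 0.515, -0.105,  0.02 ]), 0.97)]
[ 0.0078762  -0.00455318  0.94776724]
```

View pics/f.png

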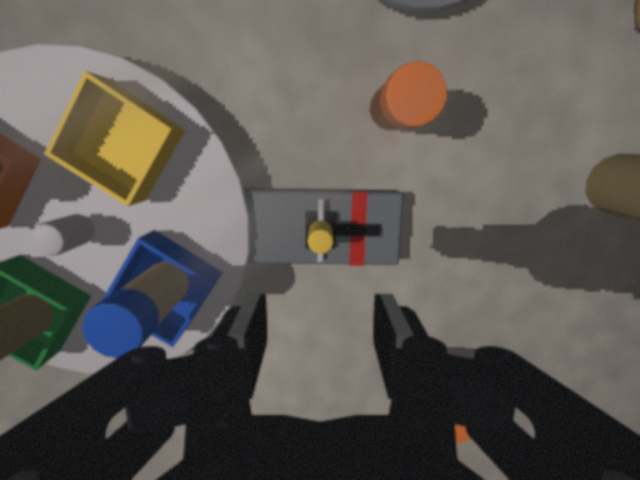

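The wrist picture shows the knob top at (320,237), centred between the jaws, with the red band at (358,228) to the right and the track along the jaw line. Descending and gripping.

```bash
python3 -m creep '0.5 0 0 0.3 0; 0.5 0 0 0.6 0; 0.5 0 0 0.8 0; 0.5 0 0 0.93 0; 0.5 0 0 0.93 0; 0 0 0 0.93 0; 0 0 0 0.93 0; 0 0 0 0.93 0; 0 0 0 0.93 0; 0 0 0 0.93 0; 0 0 0 0.93 0'; python3 -c "
from h import *
state()
for n in('side','top'):
  camera(n)
  for t in('green_tube','orange_tube','blue_tube'):print(n,t,[(np.round(d['at'],3),round(d['conf'],2)) for d in spot_point(t,n)])"
```

```text
clock: 23.58
eef_pos: [0.5182, -0.0758, 0.0592]
tool_rot: [0.999, -0.035, 0.002, -0.001]
ft_force: [0.2, 3.0, 6.2]
grip_width: 0.0163
grasp_force: 58.6
t 23.57 tcp [ 0.5182 -0.0758  0.0592] yaw -4.0 w 0.0163 F 58.61696720123291 [0.2 3.  6.2]
side green_tube [(array([0.468, 0.164, 0.031]), 0.76)]
side orange_tube [(array([ 0.607, -0.14 , -0.002]), 0.86), (array([ 0.378, -0.164, -0.002]), 0.63)]
side blue_tube [(array([0.49 , 0.045, 0.031]), 0.73)]
top green_tube []
top orange_tube [(array([0.585, 0.165, 0.038]), 0.42)]
top blue_tube [(array([0.485, 0.046, 0.032]), 0.56)]
```

Gripped. Pulling 30 mm out along tool +y, slowly.

```bash
python3 -m creep '0 0 0.03 0 0; 0 0 0.06 0 0; 0 0 0.1 0 0; 0 0 0.14 0 0; 0 0 0.17 0 0; 0 0 0.19 0 0; 0 0 0.2 0 0; 0 0 0.2 0 0; 0 0 0.2 0 0; 0 0 0.2 0 0'; python3 - <<'E'
from h import *
state()
I=camera('side');J=camera('wrist')
cv2.imwrite('pics/g.png',np.hstack([cv2.resize(I[170:270,180:300],(400,333)),cv2.resize(J[100:270,150:354],(400,333))])[:,:,::-1])
E
```

```text
clock: 25.22
eef_pos: [0.5158, -0.1041, 0.0592]
tool_rot: [0.999, -0.034, 0.001, -0.002]
ft_force: [-0.6, 8.6, 8.8]
grip_width: 0.0159
grasp_force: 59.2
t 25.23 tcp [ 0.5158 -0.1041  0.0592] yaw -3.9 w 0.0159 F 59.19965386390686 [-0.6  8.6  8.8]
```

View pics/g.png

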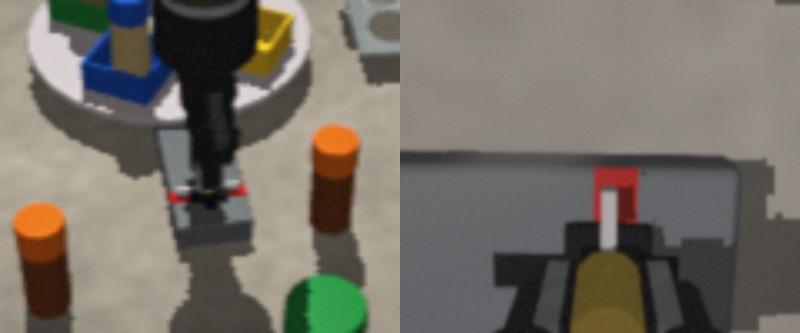

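The wrist crop shows the white line at (608,218), inside the red band (593–638, centre 615), so it is about 2 mm short of centre. The force of 8.6 N matches the spring. Nudging it out by 2 mm.

```bash
python3 -m creep '0 0 0.012 0 0; 0 0 0.012 0 0; 0 0 0.012 0 0; 0 0 0.012 0 0'; python3 - <<'E'
from h import *
state()
J=camera('wrist');camera('top')
h=cv2.cvtColor(J,cv2.COLOR_RGB2HSV)[182:189,220:290].astype(float)
red=(h[...,1]>150)&((h[...,0]<10)|(h[...,0]>170));wh=(h[...,1]<60)&(h[...,2]>130)
print('red cols',220+np.where(red.any(0))[0][[0,-1]])
h=cv2.cvtColor(J,cv2.COLOR_RGB2HSV)[200:224,245:275]; wh=(h[...,1]<60)&(h[...,2]>130);print('white cols',245+np.where(wh.sum(0)>6)[0])
for t in('green_tube','orange_tube','blue_tube'):print(t,[(np.round(d['at'],3),round(d['conf'],2)) for d in spot_point(t,'top')])
E
```

```text
clock: 25.82
eef_pos: [0.5157, -0.1057, 0.0592]
tool_rot: [0.999, -0.034, 0.001, -0.002]
ft_force: [-0.6, 9.2, 7.8]
grip_width: 0.0162
grasp_force: 59.2
t 25.82 tcp [ 0.5157 -0.1057  0.0592] yaw -3.9 w 0.0162 F 59.20904874801636 [-0.6  9.2  7.8]
red cols [247 267]
white cols [253 254 255 256 257 258 259 260]
green_tube [(array([0.467, 0.162, 0.033]), 0.7), (array([ 0.533, -0.32 ,  0.001]), 0.7), (array([0.531, 0.108, 0.026]), 0.66)]
orange_tube [(array([0.585, 0.168, 0.036]), 0.61)]
blue_tube [(array([0.483, 0.044, 0.028]), 0.48)]
```

The line is now centred in the band (256.5 against 257), and both tubes are standing. Handing in.

```bash
python3 -c "
from workcell import ticket
print(ticket.job_done())"
```

```text
the job is handed in; nothing more can be done
None
```

The job is handed in at 26 s: the orange- and green-capped tubes stand released in their own pockets, and the gripper is still holding the lock knob at about 30 mm with its index line centred in the red band; the hand-in gave no verdict.

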